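# Weigh a basket of vegetables on the hook scale

## Robot

A 6-joint arm with a two-finger parallel gripper is mounted at the origin on a cart in front of the work surface, level with it; the furniture and walls round the work are solid. World frame = base frame: x ahead of the robot, y to its left, z up, the work surface at z = 0. Lengths are in m, angles in degrees, forces in N, time in s.
With the tool pointing down it reaches from about 0.35 to 0.875 m from the base axis. Payload 4.2 kg.
Tool frame: the origin (TCP) lies on the centre line of the jaws, within the pads' length; the fingertips stand tip_reach ahead of it and the grasp point (between the pads) is the TCP (tip_reach is the distance from the TCP to the fingertips, in m); z points along the fingers, y is the line along which they close (so a half turn about z gives the same grasp; the last joint's range is limited). The gripper opens to 87 mm and grips with 3 to 60 N. Pads are 19 mm wide; open, the fingers measure 117 mm over their backs; the gripper's body (75 mm by 190 mm) begins 51 mm behind the grasp point.
Start: joints at [85.348, 22.042, 0.453, 0, -68.411, -14.817], TCP at [0.208, 0.589, 0.242] pointing down, gripper open.
Joint ranges: [-179.83, 179.83], [-69.29, 118.12], [-61.27, 80.66], [-181.25, 117.63], [-171.15, -9.14], [-177.46, 177.46]. Speed limits (degrees/s): [159.86, 159.86, 180, 180, 180, 180].

## Interface

Orientations are given as a 3x3 rotation matrix whose columns are the frame's x, y, z axes.
In Python, from station import sense, capture, finish_job, tip_reach gives the robot as it stands.
- The arm moves only by the tool arm_command, never from a script. Its argument "deltas" is a list of rows, each a list of 7 numbers: the turn, a rotation vector about the tool's x, y, z in rad, then the shift along the tool's x, y, z in cm, then the closure, from -1 (fully open) to 1 (shut), so that 0 is half open. In form: [[rx, ry, rz, dx, dy, dz, hand], ...]. A call has 1 to 8 rows; each row is the pose to reach, as a shift and turn from the pose commanded when the call began, along the tool's axes at that moment; what a row does not reach only later rows make up. A row lasts 1/12 s, in which the tool goes at most 41.7 mm and 7.16 degrees, less where a joint would pass 70% of its speed; a pose out of reach is approached as far as the arm can. A call with a gripper value outside its range is refused whole. The fingers move at their own pace and stop on an object; the grip force is fixed at half the most. Time passes only in rows, so rows that repeat a pose let the fingers close. It gives the time, the measured TCP pose, the force, the opening and the grip force at its end, in the units of the state.
- sense(): the state, without advancing time (a new reading comes with each control period).
- capture(name): name is "side" or "top"; returns a dict with "pixels" (384x512x3 uint8, blue, green, red), "fovy" (degrees; the focal length in pixels is half the picture's height over the tangent of half this angle, whatever the lens; pixels are square), "cx", "cy" (the principal point, pixels), "rvec" (rotation vector, rad) and "tvec" (3), from world to camera coordinates, as OpenCV has them. Camera axes: x right, y down, z forward; pixel columns grow to the right and rows downward; lengths in m; the calibration is good to about 2 mm. A picture is of the moment at which its call begins. There is no depth.
- finish_job(): hands the job in; it is judged then, once.
The state is a dict: "time_s": time; "joints": joint angles; "joint_velocities": joint speeds; "effort": joint torques, N m; "tcp_pos": TCP position; "ee_rot": TCP orientation; "wrist_force": force on the tool from outside, world axes, zero at the start; "moment": the same for the moment, N m; "gripper_width": opening from 0.0 (shut) to 1.0 (fully open); "gripper_force": force on a finger pad.
Only numpy, scipy, OpenCV 4.12 (cv2) and the standard library are available. Lean on these libraries where they do the work, as an engineer would, in place of code of your own. Each camera call takes 0.05 s, during which the arm holds its last target. There are 200 camera calls.

## Task

Weigh the vegetables: lift the wire basket by its wooden grip and hang it on the hook of the dial scale by the kinked wire under the grip. Ease it down very slowly, no faster than 2 or 3 centimetres a second, until the hook carries the whole weight, and only then let go, so that the pointer settles without jumping up or down. Leave the basket hanging still and upright, clear of the worktop, with all the vegetables in it; never drag the pointer round to the end of its dial, and do not knock the scale or the other things about.

Things in the scene. Friction and masses are not known exactly. Their poses are not given: they have to be found in the camera images.
- basket: Round wire basket, 168 mm across the rim, 140 mm across the bottom, 70 mm deep, on the worktop. Origin: centre of its underside; z up, x along the grip. A stiff wire bail rises in its x-z plane from the rim at x = +-84 mm to the ends of the grip. With its load it weighs between 0.34 and 0.98 kg; how much is not known beforehand.
- basket_grip (a point): Centre of the basket's wooden grip: a round bar along the basket's x, 18 mm thick and 76 mm long, 192 mm above the basket's underside (its top is the highest point of the basket, 201 mm). Axes as the basket's.
- basket_eye (a point): The basket's eye: the middle of the 6 mm wire that crosses the bail 58 mm straight below the grip's centre. The wire runs along the basket's x at 124 mm above the underside and is kinked up over its middle 32 mm to 134 mm (this point, on the wire's centre line). Below it the bail is open down to the vegetables, 75 mm above the underside. Axes as the basket's.
- scale: Dial scale, fixed to the worktop: enamelled housing 58 x 130 x 145 mm (x, y, z) on a foot 100 x 130 mm, top 250 mm high, white dial facing its -x. Origin: centre of its underside; z up. From a slot in its +y side (65 mm from the origin) a 10 mm steel arm runs out along its +y, unloaded at 224 mm height, to the hook.
- hook_seat (a point): Where the eye's centre lies when hung; moves with the hook. Unloaded 216.5 mm high, 185 mm along the scale's +y from its origin. The hook is an 8 mm bar bent to a U in the scale's y-z plane, open upward: its tip ends 21 mm further out along +y and 14 mm higher than this point. It passes through the bail under the eye, so the basket's x must lie along the scale's x (either way). Axes as the scale's.
- scale_hook (a joint): How far the hook has sunk, m: 0 unloaded, 0.065 at its end stop. Spring 170 N/m (5.8 mm for each 100 g), lightly damped; the red pointer turns clockwise 5 degrees per mm. The dial's marks end at 0.060.
- tomato: Red tomato, 65 mm, loose in the basket. Origin at its underside.
- lemon: Yellow lemon, 75 x 58 mm, loose in the basket. Origin at its underside.
- garlic: Garlic bulb, 55 mm, loose in the basket. Origin at its underside.
- tea_mug: Bystander: cream mug, 101 mm high, behind the working space. Origin at its underside.
- spice_1: Bystander: spice jar with red cap, 45 mm thick, 106 mm high, behind the scale. Origin at its underside.
- spice_2: Bystander: spice jar like spice_1, beside it.
- spice_3: Bystander: spice jar like spice_1, nearest the fridge.
- onion: Bystander: red onion, 82 mm, on the chopping board at the left. Origin at its underside.

How it is judged:
By the outcome, as a careful person would: the job done as asked, in the order asked, and still so for the second after the job is handed in, with the robot touching nothing.
It also fails if it takes over 61 s, if anything falls off the work surface, if the arm or the gripper's body presses on something with over 40 N, if the wrist force passes 120 N, or if a joint passes its speed limit or range.

## Working session

There is one attempt and no reset: what is moved stays moved. The work goes in short steps, Python scripts to look and compute and a tool call to move; the robot and the scene stay as the last step left them, time stands still between calls to the robot, and variables do not carry over. Pictures are saved under pics/ and viewed, at most 10 in all, crops included, and the job is handed in when it is done.

Besides the shell and the picture viewer there is one more tool, called after "Request:" as name(argument=value, ...), one argument or row to a line, values as JSON. arm_command: Moves the arm, as the interface text tells. Its arguments: {"type":"object","properties":{"deltas":{"type":"array"}},"required":["deltas"]}

```bash
mkdir -p pics
cat > h.py <<'E'
import numpy as np, cv2
from station import sense, capture, finish_job, tip_reach
def cam(n):
    c=capture(n); f=192/np.tan(np.radians(c["fovy"]/2))
    K=np.array([[f,0,c["cx"]],[0,f,c["cy"]],[0,0,1]]); R=cv2.Rodrigues(np.array(c["rvec"],float))[0]
    return c["pixels"],K,R,np.array(c["tvec"],float).ravel()
def proj(C,p): 
    q=C[1]@(C[2]@np.array(p)+C[3]); return q[:2]/q[2]
def tri(A,pa,B,pb):
    P=[C[1]@np.c_[C[2],C[3]] for C in (A,B)]
    X=cv2.triangulatePoints(P[0],P[1],np.array(pa,float).reshape(2,1),np.array(pb,float).reshape(2,1)).ravel(); X=X[:3]/X[3]
    return X,[np.round(proj(A,X)-pa,1),np.round(proj(B,X)-pb,1)]
def onz(C,p,z):
    d=C[2].T@np.linalg.inv(C[1])@np.array([*p,1]); o=-C[2].T@C[3]; return o+d*(z-o[2])/d[2]
E
python3 - <<'E'
from h import *
for n in("side","top"):
    C=cam(n); print(n,C[1][0,0],-C[2].T@C[3],C[2][2]); cv2.imwrite(f"pics/{n}0.png",cv2.resize(C[0],(768,576),interpolation=cv2.INTER_CUBIC))
s=sense(); print(tip_reach,s)
E
```

```text
side 477.7593989290337 [-0.4544611  -0.4087847   1.52956164] [ 0.57373488  0.27119863 -0.77283866]
top 469.47317896780527 [-0.23373651  0.28439567  1.53598478] [ 0.49689443 -0.12069236 -0.85937726]
0.019 {'time_s': 0.1, 'joints': array([ 8.53466826e+01,  2.20874622e+01,  3.87539792e-01, -2.24278491e-02,
       -6.84111903e+01, -1.48169268e+01]), 'joint_velocities': array([-0.04112649, -0.08859347,  0.13486288,  0.08658225,  0.00554927,
        0.05173384]), 'effort': array([-4.06642603e-04, -3.91690779e+01,  1.87932086e+01,  4.23189729e+00,
        1.34172957e-02, -7.50987556e-05]), 'tcp_pos': array([0.20814844, 0.58879672, 0.24056431]), 'ee_rot': array([[ 9.42766625e-01, -3.33452875e-01, -5.20104825e-04],
       [-3.33453249e-01, -9.42764715e-01, -1.90333479e-03],
       [ 1.44335980e-04,  1.96783116e-03, -9.99998053e-01]]), 'wrist_force': array([-0.06772402, -0.17301196, -0.62849875]), 'moment': array([-0.02714334, -0.03323339, -0.01158643]), 'gripper_force': 0.0, 'gripper_width': 0.9978457538013416}
```

View pics/side0.png

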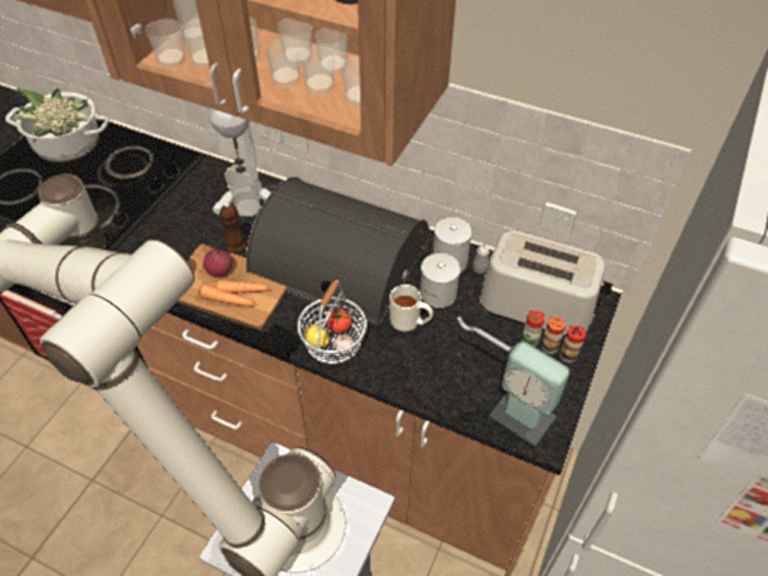

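View pics/top0.png

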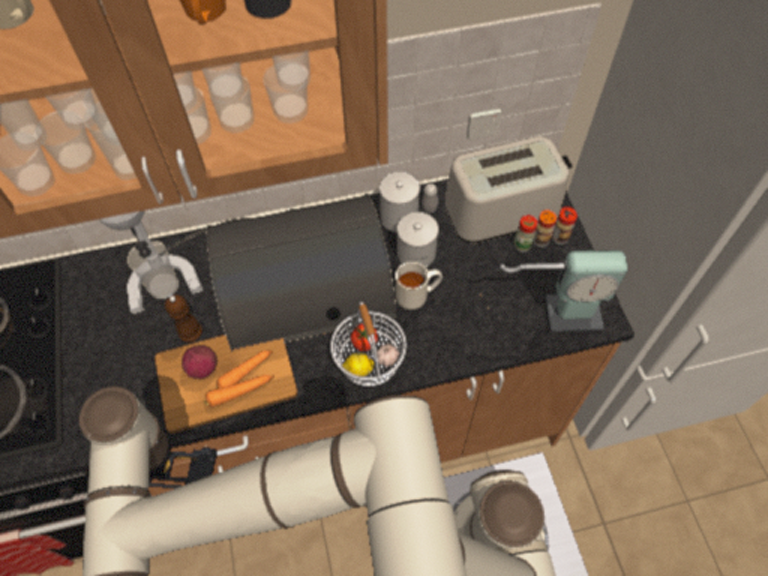

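Side view: basket at about (332,325) and scale at (530,385). Top view: basket at (368,345) and scale at (588,290), in 1.5x pixels. I'll enlarge these four areas.

```bash
cat >> h.py <<'E'
def crop(C,x,y,w,h,k):
    im=cv2.resize(C[0][y:y+h,x:x+w],None,fx=k,fy=k,interpolation=cv2.INTER_CUBIC)
    for i in range(0,w,10): cv2.putText(im,str(x+i),(i*k,8),0,.3,(0,255,255),1); cv2.line(im,(i*k,10),(i*k,14),(0,255,255),1)
    for i in range(0,h,10): cv2.putText(im,str(y+i),(0,i*k+4),0,.3,(0,255,255),1)
    return im
E
python3 - <<'E'
from h import *
S=cam("side");T=cam("top")
a=np.hstack([crop(S,190,180,66,66,6),crop(T,212,196,66,66,6)])
b=np.hstack([crop(S,322,222,66,75,6),crop(T,350,160,66,75,6)])
cv2.imwrite("pics/b.png",a);cv2.imwrite("pics/s.png",b)
E
```

```text
(no output)
```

View pics/b.png

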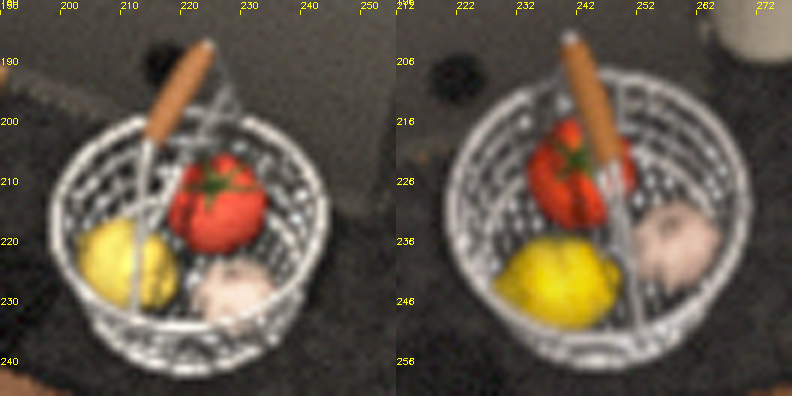

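View pics/s.png

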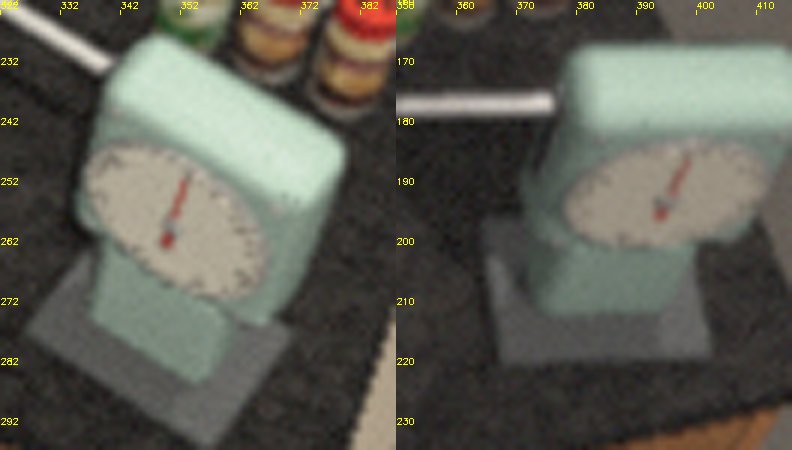

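Grip ends: side (224.5,187.5) and (215.5,202.8), top (241.1,202.7) and (247.5,222.7). Next are the hook crops and triangulation.

Run:
```python
from h import *
S=cam("side");T=cam("top")
for n,a,b in [("gripfar",(224.3,187.7),(241.3,203)),("gripnear",(215.2,202.6),(247.5,222.5)),("rimc",(221.3,216),(245.5,229.2)),("foot0",(326,277),(364.5,196)),("foot_m",(356.5,296.3),(367.8,220.3))]:
    X,e=tri(S,a,T,b); print(n,X.round(4),e)
for p in [(326,277),(356.5,296.3),(370.7,277.7)]: print("side foot z.01",onz(S,p,.01).round(4))
for p in [(364.5,196),(367.8,220.3),(402.6,219.3)]: print("top foot z.01",onz(T,p,.01).round(4))
a=np.hstack([crop(S,300,205,50,50,8),crop(T,330,155,50,50,8)])
cv2.imwrite("pics/k.png",a)
```

```text
gripfar [0.5053 0.163  0.1961] [array([-0.1,  0.2]), array([ 0. , -0.2])]
gripnear [0.4304 0.16   0.1968] [array([-0.1,  0.1]), array([ 0. , -0.1])]
rimc [0.4672 0.1616 0.0726] [array([ 0.1, -0.1]), array([-0. ,  0.2])]
foot0 [ 0.4708 -0.2882  0.0172] [array([  6.6, -10.1]), array([ 0.4, 12. ])]
foot_m [ 0.5612 -0.3988 -0.292 ] [array([-1. ,  1.3]), array([ 0.1, -1.7])]
side foot z.01 [ 0.4257 -0.2802  0.01  ]
side foot z.01 [ 0.3993 -0.4021  0.01  ]
side foot z.01 [ 0.4914 -0.426   0.01  ]
top foot z.01 [ 0.5225 -0.3077  0.01  ]
top foot z.01 [ 0.4236 -0.2831  0.01  ]
top foot z.01 [ 0.3963 -0.4072  0.01  ]
```

View pics/k.png

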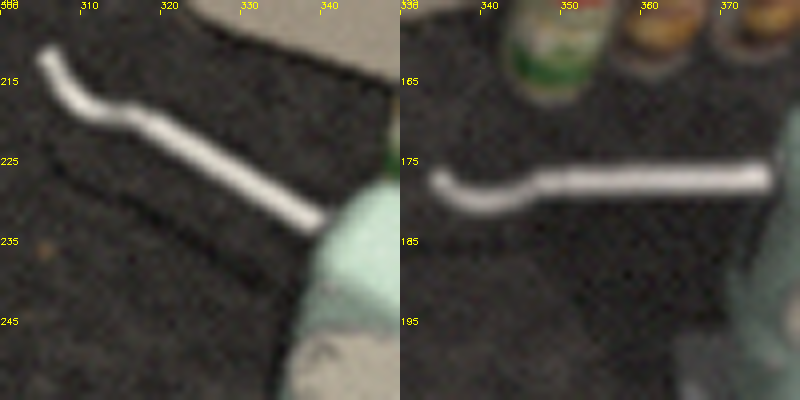

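Hook tip: side (305.6,211.4), top (334.3,176.8). The arm runs from the junction at side (315.8,218.7), top (347.1,177.3), to side (339,232.2), top (375,176.8).

Run:
```python
from h import *
S=cam("side");T=cam("top")
for n,a,b in [("tip",(305.6,211.4),(334.3,176.8)),("junction",(315.8,218.7),(347.1,177.3))]:
    X,e=tri(S,a,T,b); print(n,X.round(4),e)
def ang(v): return np.degrees(np.arctan2(-v[0],v[1]))
for C,p,q in((S,(317.5,219.3),(339,232.2)),(T,(349,177.3),(375,176.8))):
    a,b=onz(C,p,.224),onz(C,q,.224); print("arm",a.round(4),b.round(4),"yaw",ang(a-b))
# joint fit: yaw, origin from observations
from scipy.optimize import least_squares
obs=[(S,(326,277),(-.05,.065,.01)),(S,(356.5,296.3),(-.05,-.065,.01)),(S,(370.7,277.7),(.05,-.065,.01)),
(T,(364.5,196),(.05,.065,.01)),(T,(367.8,220.3),(-.05,.065,.01)),(T,(402.6,219.3),(-.05,-.065,.01)),
(S,(305.6,211.4),(0,.206,.2305)),(T,(334.3,176.8),(0,.206,.2305))]
def W(v,l): 
    c,s=np.cos(v[2]),np.sin(v[2]); return np.array([v[0]+c*l[0]-s*l[1],v[1]+s*l[0]+c*l[1],l[2]])
r=least_squares(lambda v:np.concatenate([proj(C,W(v,l))-p for C,p,l in obs]),[.46,-.35,-.2],loss="soft_l1")
v=r.x; print(v[:2],np.degrees(v[2]),r.fun.reshape(-1,2).round(1).tolist(),"seat",W(v,(0,.185,.2165)),"tip",W(v,(0,.206,.2305)))
```

```text
tip [ 0.5044 -0.151   0.2333] [array([ 0., -0.]), array([-0.,  0.])]
junction [ 0.4943 -0.1924  0.2287] [array([ 0.1, -0.1]), array([-0. ,  0.2])]
arm [ 0.4971 -0.1976  0.224 ] [ 0.4779 -0.2803  0.224 ] yaw -13.05736577042625
arm [ 0.496  -0.2005  0.224 ] [ 0.4767 -0.2842  0.224 ] yaw -12.972048376497247
[ 0.45928868 -0.35351068] -13.039961896152429 [[-0.4, -0.0], [0.6, 1.2], [0.7, -0.2], [-1.6, 0.3], [-1.3, -0.1], [-0.4, 0.2], [0.6, 0.3], [0.3, 0.0]] seat [ 0.50103034 -0.17328129  0.2165    ] tip [ 0.50576858 -0.15282281  0.2305    ]
```

Request:
arm_command(
  deltas=[
    [-0.002,0,-0.05,4,3,-0.3,-1],
    [-0.002,0,-0.15,7.5,6,-0.6,-1],
    [-0.002,0,-0.25,11,9,-0.9,-1],
    [-0.002,0,-0.32,14.5,12,-1.2,-1],
    [-0.002,0,-0.38,18,15,-1.5,-1],
    [-0.002,0,-0.38,21.5,17.8,-1.8,-1],
    [-0.002,0,-0.38,25,20.6,-1.9,-1],
    [-0.002,0,-0.38,28.5,23.4,-1.9,-1],
  ],
)

```text
time_s: 1.07
tcp_pos: [0.3807, 0.3026, 0.2607]
ee_rot: [[0.999, 0.041, 0.001], [0.041, -0.999, -0.001], [0.001, 0.001, -1.0]]
wrist_force: [0.8, -0.0, 0.3]
gripper_width: 1.001
gripper_force: 0.0
```

```bash
cat >> h.py <<'E'
def to(xyz,yaw,R=None,p=None):
    "row from the present pose to a pointing-down pose with tool x at yaw deg"
    s=sense(); R=np.array(s["ee_rot"]) if R is None else R; p=np.array(s["tcp_pos"]) if p is None else np.array(p)
    c,n=np.cos(np.radians(yaw)),np.sin(np.radians(yaw)); G=np.array([[c,n,0],[n,-c,0],[0,0,-1]])
    print("t",s["time_s"],"tcp",p.round(4),"F",np.round(s["wrist_force"],2),"w",round(s["gripper_width"],3),"yaw",np.degrees(np.arctan2(R[1,0],R[0,0])).round(2))
    print("row",cv2.Rodrigues(R.T@G)[0].ravel().round(3),(R.T@(np.array(xyz)-p)*100).round(2))
E
python3 -c "
from h import *
to((.4675,.1615,.26),2.3)"
```

```text
t 1.0667 tcp [0.3807 0.3026 0.2607] F [ 0.76 -0.01  0.29] w 1.001 yaw 2.34
row [ 0.001 -0.001  0.001] [ 8.1  14.45  0.09]
```

Request:
arm_command(
  deltas=[
    [0,0,0,2,3.5,0,-1],
    [0,0,0,4,7,0,-1],
    [0,0,0,5.5,9.8,0,-1],
    [0,0,0,6.4,11.4,0,-1],
    [0,0,0,6.4,11.4,0,-1],
    [0,0,0,6.4,11.4,0,-1],
    [0,0,0,6.4,11.4,0,-1],
    [0,0,0,6.4,11.4,0,-1],
  ],
)

```text
time_s: 1.73
tcp_pos: [0.4482, 0.1938, 0.2602]
ee_rot: [[0.999, 0.042, -0.0], [0.042, -0.999, -0.002], [-0.0, 0.002, -1.0]]
wrist_force: [0.2, -0.1, -0.1]
gripper_width: 1.0
gripper_force: 0.0
```

```bash
python3 -c "
from h import *
to((.4675,.1615,.194),2.3)
S=cam('side');T=cam('top')
p=sense()['tcp_pos'];print(proj(S,p),proj(T,p))
cv2.imwrite('pics/g.png',np.hstack([crop(S,185,160,66,75,6),crop(T,212,180,66,75,6)]))"
```

```text
t 1.7333 tcp [0.4482 0.1938 0.2602] F [ 0.19 -0.13 -0.06] w 1.0 yaw 2.38
row [0.002 0.    0.001] [1.8  3.3  6.62]
[207.81118377 184.56944467] [234.96651731 210.50072884]
```

View pics/g.png

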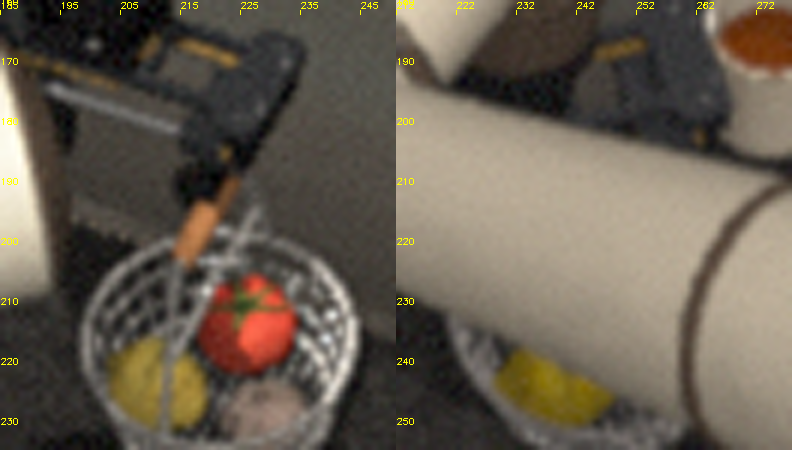

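The gripper stands about 38 mm short of the grip, with both fingers above it (side view, right finger at about (218,190)). I'll correct that and go down.

Request:
arm_command(
  deltas=[
    [0.002,0,0,1,1.7,0,-1],
    [0.002,0,0,1.8,3.3,0,-1],
    [0.002,0,0,1.8,3.3,0,-1],
    [0.002,0,0,1.8,3.3,1.5,-1],
    [0.002,0,0,1.8,3.3,3.5,-1],
    [0.002,0,0,1.8,3.3,5.5,-1],
    [0.002,0,0,1.8,3.3,6.6,-1],
    [0.002,0,0,1.8,3.3,6.6,-1],
  ],
)

```text
time_s: 2.5
tcp_pos: [0.4659, 0.1606, 0.1916]
ee_rot: [[0.999, 0.041, -0.005], [0.041, -0.999, -0.003], [-0.006, 0.003, -1.0]]
wrist_force: [-0.9, -0.0, 0.2]
gripper_width: 1.0
gripper_force: 0.0
```

```bash
python3 -c "
from h import *
to((.4675,.1615,.193),2.3)
S=cam('side')
p=sense()['tcp_pos'];print(proj(S,p))
cv2.imwrite('pics/g2.png',crop(S,180,150,80,90,6))"
```

```text
t 2.5 tcp [0.4659 0.1606 0.1916] F [-0.88 -0.02  0.23] w 1.0 yaw 2.34
row [0.003 0.006 0.001] [ 0.16 -0.09 -0.14]
[219.77658134 195.96730179]
```

View pics/g2.png

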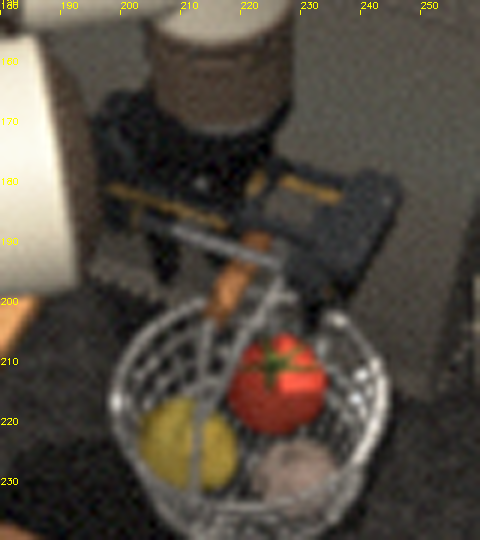

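The grip at about (218,195) lies between the fingers, so I'll close.

Request:
arm_command(
  deltas=[
    [0,0,0,0,0,0,-0.5],
    [0,0,0,0,0,0,0],
    [0,0,0,0,0,0,0.4],
    [0,0,0,0,0,0,0.5],
    [0,0,0,0,0,0,0.7],
    [0,0,0,0,0,0,1],
    [0,0,0,0,0,0,1],
    [0,0,0,0,0,0,1],
  ],
)

```text
time_s: 3.22
tcp_pos: [0.4679, 0.1605, 0.1943]
ee_rot: [[0.999, 0.04, -0.0], [0.04, -0.999, 0.0], [-0.0, -0.0, -1.0]]
wrist_force: [0.7, 0.5, -0.6]
gripper_width: 0.479
gripper_force: 0.0
```

Request:
arm_command(
  deltas=[
    [0,0,0,0,0,0,1],
    [0,0,0,0,0,0,1],
    [0,0,0,0,0,-0.1,1],
    [0,0,0,0,0,-0.3,1],
    [0,0,0,0,0,-0.6,1],
    [0,0,0,0,0,-1,1],
    [0,0,0,0,0,-1.4,1],
    [0,0,0,0,0,-1.6,1],
  ],
)

```text
time_s: 3.88
tcp_pos: [0.4675, 0.1604, 0.2101]
ee_rot: [[0.999, 0.04, -0.001], [0.04, -0.999, -0.0], [-0.001, 0.0, -1.0]]
wrist_force: [1.9, 0.4, -7.9]
gripper_width: 0.195
gripper_force: 30.0
```

Request:
arm_command(
  deltas=[
    [0,0,0,0,0,-0.5,1],
    [0,0,0,0,0,-1.5,1],
    [0,0,0,0,0,-2.9,1],
    [0,0,0,0,0,-4.4,1],
    [0,0,0,0,0,-5.9,1],
    [0,0,0,0,0,-7.4,1],
    [0,0,0,0,0,-8.9,1],
    [0,0,0,0,0,-10.3,1],
  ],
)

```text
time_s: 4.55
tcp_pos: [0.4676, 0.1604, 0.3148]
ee_rot: [[0.999, 0.04, -0.0], [0.04, -0.999, 0.001], [-0.0, -0.001, -1.0]]
wrist_force: [-1.1, 0.0, -8.4]
gripper_width: 0.199
gripper_force: 30.0
```

Request:
arm_command(
  deltas=[
    [0,0,0,0,0,-1,1],
    [0,0,0,0,0,-1.7,1],
    [0,0,0,0,0,-2,1],
    [0,0,0,0,0,-2.1,1],
    [0,0,0,0,0,-2.1,1],
    [0,0,0,0,0,-2.1,1],
    [0,0,0,0,0,-2.1,1],
    [0,0,0,0,0,-2.1,1],
  ],
)

```text
time_s: 5.22
tcp_pos: [0.4678, 0.1605, 0.3335]
ee_rot: [[0.999, 0.04, -0.001], [0.04, -0.999, -0.001], [-0.001, 0.001, -1.0]]
wrist_force: [0.0, -0.3, -7.6]
gripper_width: 0.198
gripper_force: 30.0
```

```bash
python3 -c "
from h import *
S=cam('side');T=cam('top');p=sense()['tcp_pos'];print(proj(S,p),proj(T,p))
for q in [(.506,-.02),(.517,.03)]: to((*q,.34),-13)
print(sense()['moment'])
cv2.imwrite('pics/l.png',np.hstack([crop(S,180,125,66,90,6),crop(T,212,160,66,90,6)]))"
```

```text
[217.71891429 169.61337284] [243.27737338 190.69063745]
t 5.3167 tcp [0.4679 0.1605 0.3338] F [-0.38 -0.4  -6.8 ] w 0.198 yaw 2.3
row [0.    0.001 0.267] [ 3.08 18.19 -0.61]
t 5.3167 tcp [0.4679 0.1605 0.3338] F [-0.38 -0.4  -6.8 ] w 0.198 yaw 2.3
row [0.    0.001 0.267] [ 4.38 13.24 -0.61]
[-0.07426902 -0.01328682 -0.0215196 ]
```

View pics/l.png

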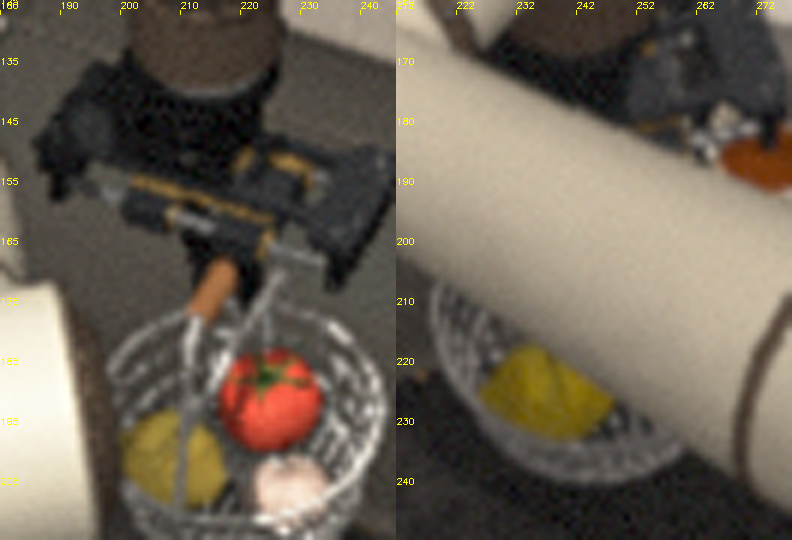

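Grip near end is at side (212.9,178). I'll find how high the grip sits relative to the TCP.

```bash
python3 -c "
from h import *
S=cam('side')
for z in (.325,.33,.335,.34,.345): print(z,proj(S,(.4304,.160,z)).round(1))
for z in (.205,.21,.215): # rim left/right/front extremes
  a=np.linspace(0,6.283,200); P=np.array([proj(S,(.4675+.084*np.cos(t),.1605+.084*np.sin(t),z)) for t in a]); print(z,P.min(0).round(1),P.max(0).round(1))
"
```

```text
0.325 [212.7 179. ]
0.33 [212.6 178. ]
0.335 [212.5 177. ]
0.34 [212.4 176. ]
0.345 [212.3 175. ]
0.205 [196.2 176.2] [243.3 212.7]
0.21 [196.1 175.3] [243.3 211.8]
0.215 [195.9 174.4] [243.2 210.9]
```

Request:
arm_command(
  deltas=[
    [0,0,0,0,0.02,0,1],
    [0,0,0,0.02,0.11,0,1],
    [0,0,0,0.08,0.36,0,1],
    [0,0,0,0.17,0.8,0,1],
    [0,0,0,0.31,1.46,0,1],
    [0,0,0,0.5,2.37,0,1],
    [0,0,0,0.74,3.5,0,1],
    [0,0,0,1.01,4.8,0,1],
  ],
)

```text
time_s: 6.03
tcp_pos: [0.4801, 0.1119, 0.3342]
ee_rot: [[0.999, 0.04, -0.0], [0.04, -0.999, -0.0], [-0.0, 0.0, -1.0]]
wrist_force: [-0.3, -0.2, -7.5]
gripper_width: 0.199
gripper_force: 30.0
```

Request:
arm_command(
  deltas=[
    [0,0,0,0.32,1.5,0,1],
    [0,0,0,0.66,3.13,0,1],
    [0,0,0,1.02,4.87,0,1],
    [0,0,0,1.4,6.63,0,1],
    [0,0,0,1.77,8.39,0,1],
    [0,0,0,2.13,10.13,0,1],
    [0,0,0,2.47,11.76,0,1],
    [0,0,0,2.79,13.26,0,1],
  ],
)

```text
time_s: 6.7
tcp_pos: [0.5131, -0.0206, 0.3342]
ee_rot: [[0.999, 0.039, -0.001], [0.039, -0.999, -0.001], [-0.001, 0.001, -1.0]]
wrist_force: [-0.0, 0.7, -7.9]
gripper_width: 0.195
gripper_force: 30.0
```

Request:
arm_command(
  deltas=[
    [0,0,0,0.27,1.3,0,1],
    [0,0,0,0.51,2.43,0,1],
    [0,0,0,0.7,3.34,0,1],
    [0,0,0,0.84,4,0,1],
    [0,0,0,0.93,4.44,0,1],
    [0,0,0,0.99,4.69,0,1],
    [0,0,0,1.01,4.78,0,1],
    [0,0,0,1.01,4.8,0,1],
  ],
)

```text
time_s: 7.37
tcp_pos: [0.5251, -0.0657, 0.3341]
ee_rot: [[0.999, 0.04, -0.0], [0.04, -0.999, 0.0], [-0.0, -0.0, -1.0]]
wrist_force: [0.1, 0.9, -7.8]
gripper_width: 0.195
gripper_force: 30.0
```

Request:
arm_command(
  deltas=[
    [0,0,0.01,0,0,0.05,1],
    [0,0,0.04,0,0,0.2,1],
    [0,0,0.08,0,0,0.5,1],
    [0,0,0.13,0,0,0.8,1],
    [0,0,0.18,0,0,1.1,1],
    [0,0,0.22,0,0,1.4,1],
    [0,0,0.25,0,0,1.6,1],
    [0,0,0.267,0,0,1.7,1],
  ],
)

```text
time_s: 8.03
tcp_pos: [0.525, -0.0654, 0.3168]
ee_rot: [[0.974, -0.226, -0.001], [-0.226, -0.974, 0.0], [-0.001, -0.0, -1.0]]
wrist_force: [-0.1, -0.5, -8.2]
gripper_width: 0.198
gripper_force: 30.0
```

```bash
python3 -c "
from h import *
to((.5225,-.0756,.308),-13)"
```

```text
t 8.0333 tcp [ 0.525  -0.0654  0.3168] F [-0.1  -0.46 -8.23] w 0.198 yaw -13.04
row [-0.     0.001 -0.001] [-0.01  1.05  0.88]
```

Request:
arm_command(
  deltas=[
    [0,0,0,0,0,0.2,1],
    [0,0,0,0,0,0.4,1],
    [0,0,0,0,0,0.55,1],
    [0,0,0,0,0.2,0.6,1],
    [0,0,0,0,0.6,0.6,1],
    [0,0,0,0,1.1,0.6,1],
    [0,0,0,0,1.7,0.6,1],
    [0,0,0,0,2.3,0.6,1],
  ],
)

```text
time_s: 8.7
tcp_pos: [0.5199, -0.089, 0.3114]
ee_rot: [[0.974, -0.225, 0.0], [-0.225, -0.974, -0.0], [0.0, 0.0, -1.0]]
wrist_force: [-0.4, -0.8, -8.0]
gripper_width: 0.2
gripper_force: 30.0
```

Request:
arm_command(
  deltas=[
    [0,0,0,0,0.6,0,1],
    [0,0,0,0,1.2,0,1],
    [0,0,0,0,1.8,0,1],
    [0,0,0,0,2.4,0,1],
    [0,0,0,0,3,0,1],
    [0,0,0,0,3.6,0,1],
    [0,0,0,0,4.2,0,1],
    [0,0,0,0,4.7,0,1],
  ],
)

```text
time_s: 9.37
tcp_pos: [0.5092, -0.1348, 0.3112]
ee_rot: [[0.974, -0.225, -0.0], [-0.225, -0.974, -0.0], [-0.0, 0.0, -1.0]]
wrist_force: [-0.2, -0.5, -7.1]
gripper_width: 0.195
gripper_force: 30.0
```

Request:
arm_command(
  deltas=[
    [0,0,0,0,0.5,0,1],
    [0,0,0,0,1,0,1],
    [0,0,0,0,1.5,0,1],
    [0,0,0,0,2,0,1],
    [0,0,0,0,2.5,0,1],
    [0,0,0,0,3,0,1],
    [0,0,0,0,3.4,0,1],
    [0,0,0,0,3.7,0,1],
  ],
)

```text
time_s: 10.03
tcp_pos: [0.5009, -0.1707, 0.3112]
ee_rot: [[0.974, -0.225, -0.0], [-0.225, -0.974, -0.0], [-0.0, 0.0, -1.0]]
wrist_force: [-0.2, 0.1, -8.0]
gripper_width: 0.199
gripper_force: 30.0
```

Request:
arm_command(
  deltas=[
    [0,0,0,0,0.2,0,1],
    [0,0,0,0,0.3,0,1],
    [0,0,0,0,0.35,0,1],
    [0,0,0,0,0.35,0,1],
    [0,0,0,0,0.35,0,1],
    [0,0,0,0,0.35,0,1],
    [0,0,0,0,0.35,0,1],
    [0,0,0,0,0.35,0,1],
  ],
)

```text
time_s: 10.7
tcp_pos: [0.5003, -0.1734, 0.3112]
ee_rot: [[0.974, -0.225, -0.0], [-0.225, -0.974, 0.0], [-0.0, -0.0, -1.0]]
wrist_force: [-0.2, 0.0, -7.9]
gripper_width: 0.198
gripper_force: 30.0
```

```bash
python3 -c "
from h import *
to((.500,-.173,.311),-13)
S=cam('side');T=cam('top');p=sense()['tcp_pos'];print('seat',proj(S,(.5,-.172,.2195)).round(1),proj(T,(.5,-.172,.2195)).round(1),'eye',proj(S,p-[0,-.001,.060]).round(1),proj(T,p-[0,-.001,.060]).round(1))
cv2.imwrite('pics/e.png',np.hstack([crop(S,280,165,66,90,6),crop(T,310,135,66,90,6)]))"
```

```text
t 10.7 tcp [ 0.5003 -0.1734  0.3112] F [-0.24  0.   -7.91] w 0.198 yaw -12.98
row [-0.  0.  0.] [-0.04 -0.04  0.02]
seat [310.6 216.8] [340.2 178.8] eye [311.6 211.2] [341.7 173.6]
```

View pics/e.png

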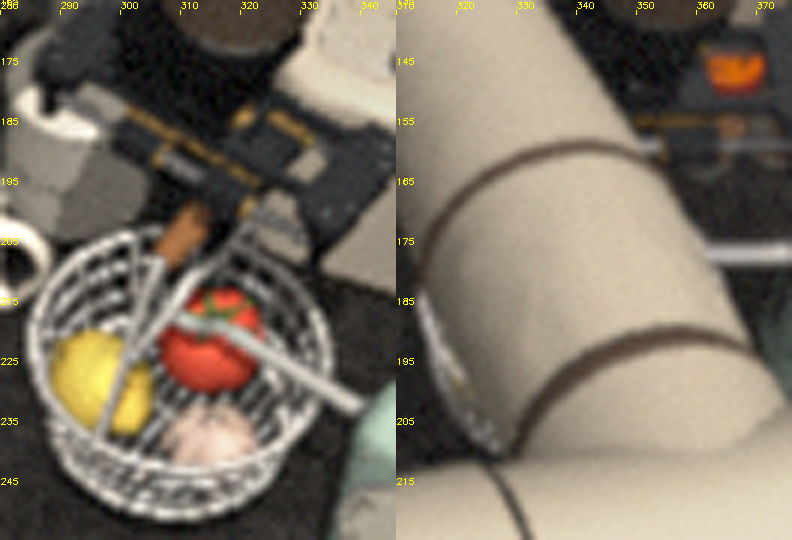

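The hook arm passes through the bail under the cross-wire, at side about (312,218). No contact force yet. I'll ease down at about 2 cm/s.

Request:
arm_command(
  deltas=[
    [0,0,0,0,0,0.1,1],
    [0,0,0,0,0,0.28,1],
    [0,0,0,0,0,0.46,1],
    [0,0,0,0,0,0.64,1],
    [0,0,0,0,0,0.82,1],
    [0,0,0,0,0,1,1],
    [0,0,0,0,0,1.18,1],
    [0,0,0,0,0,1.36,1],
  ],
)

```text
time_s: 11.47
tcp_pos: [0.5003, -0.1736, 0.2974]
ee_rot: [[0.974, -0.225, -0.0], [-0.225, -0.974, -0.0], [-0.0, 0.0, -1.0]]
wrist_force: [0.1, -0.1, -8.2]
gripper_width: 0.202
gripper_force: 30.0
```

Request:
arm_command(
  deltas=[
    [0,0,0,0,0,0.18,1],
    [0,0,0,0,0,0.36,1],
    [0,0,0,0,0,0.54,1],
    [0,0,0,0,0,0.72,1],
    [0,0,0,0,0,0.9,1],
    [0,0,0,0,0,1.08,1],
    [0,0,0,0,0,1.26,1],
    [0,0,0,0,0,1.4,1],
  ],
)

```text
time_s: 12.13
tcp_pos: [0.5002, -0.1736, 0.2833]
ee_rot: [[0.974, -0.225, -0.001], [-0.225, -0.974, 0.0], [-0.001, 0.0, -1.0]]
wrist_force: [-0.0, 0.4, -7.6]
gripper_width: 0.196
gripper_force: 30.0
```

Request:
arm_command(
  deltas=[
    [0,0,0,0,0,0.14,1],
    [0,0,0,0,0,0.28,1],
    [0,0,0,0,0,0.42,1],
    [0,0,0,0,0,0.56,1],
    [0,0,0,0,0,0.7,1],
    [0,0,0,0,0,0.84,1],
    [0,0,0,0,0,0.94,1],
    [0,0,0,0,0,1,1],
  ],
)

```text
time_s: 12.8
tcp_pos: [0.5004, -0.1736, 0.2736]
ee_rot: [[0.974, -0.225, -0.0], [-0.225, -0.974, -0.0], [-0.0, 0.0, -1.0]]
wrist_force: [-0.2, -0.9, -6.3]
gripper_width: 0.197
gripper_force: 30.0
```

Request:
arm_command(
  deltas=[
    [0,0,0,0,0,0.14,1],
    [0,0,0,0,0,0.3,1],
    [0,0,0,0,0,0.46,1],
    [0,0,0,0,0,0.62,1],
    [0,0,0,0,0,0.78,1],
    [0,0,0,0,0,0.94,1],
    [0,0,0,0,0,1.08,1],
    [0,0,0,0,0,1.2,1],
  ],
)

```text
time_s: 13.47
tcp_pos: [0.5004, -0.1736, 0.2617]
ee_rot: [[0.974, -0.225, 0.0], [-0.225, -0.974, -0.0], [0.0, 0.0, -1.0]]
wrist_force: [0.4, 0.1, -4.5]
gripper_width: 0.195
gripper_force: 30.0
```

```bash
python3 -c "
from h import *
for i in range(12):
  cam('side');s=sense();print(s['tcp_pos'][2].round(4),s['wrist_force'].round(2),s['moment'].round(2))"
```

```text
0.2614 [ 0.36  0.57 -5.51] [-0.07 -0.13  0.03]
0.2615 [ 0.25 -0.41 -4.43] [-0.06 -0.12  0.  ]
0.2617 [-0.8  -0.32 -4.37] [-0.08 -0.1   0.01]
0.2618 [ 1.03  0.36 -4.84] [-0.04 -0.18  0.01]
0.2618 [-0.31 -0.26 -4.35] [-0.08 -0.14  0.06]
0.2618 [-0.05  0.34 -4.41] [-0.12 -0.12 -0.01]
0.2618 [ 0.87 -0.84 -5.53] [-0.16 -0.16  0.03]
0.2618 [-0.89 -0.17 -3.95] [-0.09 -0.15 -0.07]
0.2617 [ 0.97  0.8  -5.22] [-0.15 -0.15 -0.01]
0.2617 [ 0.05 -0.22 -5.59] [-0.15 -0.19 -0.05]
0.2617 [ 1.02 -0.63 -5.69] [-0.1  -0.13 -0.07]
0.2617 [ 0.26 -1.37 -5.05] [-0.06 -0.22 -0.01]
```

The force matches contact at TCP z ≈ 0.279, leaving about 28 mm to sink.

Request:
arm_command(
  deltas=[
    [0,0,0,0,0,0.1,1],
    [0,0,0,0,0,0.26,1],
    [0,0,0,0,0,0.42,1],
    [0,0,0,0,0,0.58,1],
    [0,0,0,0,0,0.74,1],
    [0,0,0,0,0,0.9,1],
    [0,0,0,0,0,1.06,1],
    [0,0,0,0,0,1.2,1],
  ],
)

```text
time_s: 14.73
tcp_pos: [0.5004, -0.1736, 0.2496]
ee_rot: [[0.974, -0.225, 0.0], [-0.225, -0.974, -0.0], [0.0, 0.0, -1.0]]
wrist_force: [0.5, -0.2, -3.3]
gripper_width: 0.199
gripper_force: 30.0
```

Request:
arm_command(
  deltas=[
    [0,0,0,0,0,0.14,1],
    [0,0,0,0,0,0.28,1],
    [0,0,0,0,0,0.42,1],
    [0,0,0,0,0,0.56,1],
    [0,0,0,0,0,0.7,1],
    [0,0,0,0,0,0.82,1],
    [0,0,0,0,0,0.92,1],
    [0,0,0,0,0,1,1],
  ],
)

```text
time_s: 15.4
tcp_pos: [0.5004, -0.1736, 0.2397]
ee_rot: [[0.974, -0.225, 0.0], [-0.225, -0.974, -0.0], [0.0, 0.0, -1.0]]
wrist_force: [1.0, 0.7, -1.7]
gripper_width: 0.197
gripper_force: 30.0
```

```bash
cat > f.py <<'E'
from h import *
F=[];M=[]
for i in range(30):
  cam('side');s=sense();F.append(s['wrist_force']);M.append(s['moment'])
print(s['time_s'],s['tcp_pos'],np.mean(F,0).round(2),np.std(F,0).round(2),np.mean(M,0).round(3))
E
python3 f.py
```

```text
16.9 [ 0.50025948 -0.17357838  0.23958966] [ 0.88 -0.26 -1.31] [0.55 0.4  0.47] [-0.104 -0.279  0.004]
```

Request:
arm_command(
  deltas=[
    [0,0,0,0,0,0.1,1],
    [0,0,0,0,0,0.22,1],
    [0,0,0,0,0,0.34,1],
    [0,0,0,0,0,0.46,1],
    [0,0,0,0,0,0.56,1],
    [0,0,0,0,0,0.64,1],
    [0,0,0,0,0,0.7,1],
    [0,0,0,0,0,0.7,1],
  ],
)

```text
time_s: 17.57
tcp_pos: [0.5003, -0.1736, 0.2325]
ee_rot: [[0.974, -0.225, -0.0], [-0.225, -0.974, 0.0], [-0.0, 0.0, -1.0]]
wrist_force: [1.0, -0.4, 0.7]
gripper_width: 0.199
gripper_force: 30.0
```

```bash
python3 f.py
```

```text
19.0667 [ 0.50026062 -0.17355775  0.23258488] [ 0.92 -0.23 -0.23] [0.51 0.57 0.56] [-0.116 -0.312  0.   ]
```

The hook now carries nearly everything, but a sideways force of 0.9 N has built up. I'll look at the eye and hook before releasing.

```bash
python3 -c "
from h import *
S=cam('side');s=sense();p=s['tcp_pos']+[0,.001,.003];X=s['ee_rot'][:,0]
for n,u,z in [('eye',0,-.063),('kink+',.016,-.063),('kink-',-.016,-.063),('grip+',.038,-.005),('grip-',-.038,-.005)]: print(n,proj(S,p+X*u+[0,0,z]).round(1))
v=np.array([.4593,-.3535]);y=np.array([.2256,.9742])
for n,l,z in [('seat',.185,.2165),('tip',.206,.2305),('arm',.165,.224),('arm0',.07,.224)]: print(n,proj(S,[*(v+y*l),z+.003-.046]).round(1))
cv2.imwrite('pics/z.png',crop(S,285,192,100,75,8))"
```

```text
eye [309.5 224.9]
kink+ [312.1 221.9]
kink- [306.9 227.8]
grip+ [317.3 207.9]
grip- [304.7 222.1]
seat [309.8 224.6]
tip [305.1 219.2]
arm [314.8 226.3]
arm0 [338.4 240.6]
```

View pics/z.png

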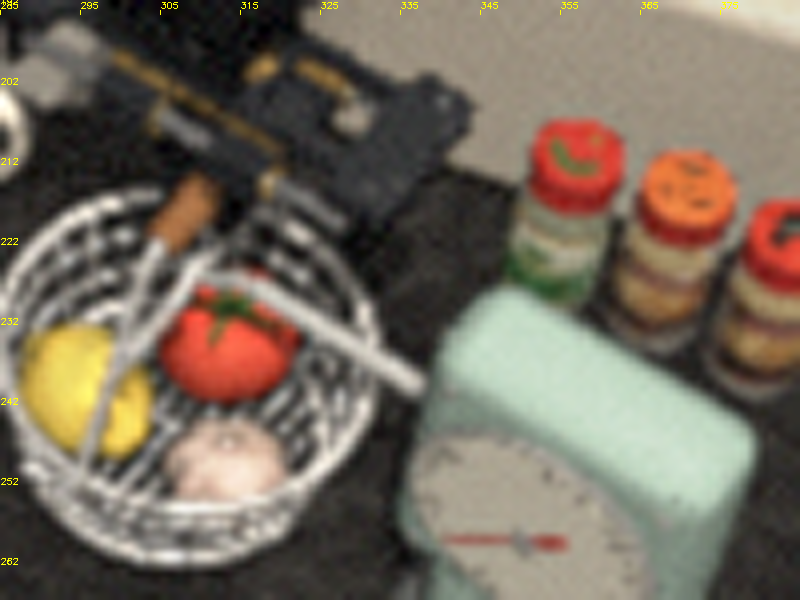

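Hook sunk, pointer at about 9 o'clock (well within the dial), and the grip and arm project where predicted. I'll relieve the sideways load with a tiny shift.

Request:
arm_command(
  deltas=[
    [0,0,0,0.03,0,0,1],
    [0,0,0,0.06,0,0,1],
    [0,0,0,0.09,0,0,1],
    [0,0,0,0.12,0,0,1],
    [0,0,0,0.15,0,0,1],
    [0,0,0,0.18,0,0,1],
    [0,0,0,0.2,0,0,1],
    [0,0,0,0.2,0,0,1],
  ],
)

```text
time_s: 19.78
tcp_pos: [0.5018, -0.174, 0.2324]
ee_rot: [[0.974, -0.225, -0.002], [-0.225, -0.974, 0.0], [-0.002, 0.0, -1.0]]
wrist_force: [-1.1, 0.9, -1.0]
gripper_width: 0.201
gripper_force: 30.0
```

```bash
python3 f.py
```

```text
21.2833 [ 0.50219239 -0.17401209  0.23257926] [-1.25  0.1  -0.35] [0.53 0.62 0.51] [-0.008  0.465 -0.001]
```

Request:
arm_command(
  deltas=[
    [0,0,0,-0.03,0,0.02,1],
    [0,0,0,-0.06,0,0.04,1],
    [0,0,0,-0.09,0,0.06,1],
    [0,0,0,-0.11,0,0.08,1],
    [0,0,0,-0.11,0,0.1,1],
    [0,0,0,-0.11,0,0.1,1],
    [0,0,0,-0.11,0,0.1,1],
    [0,0,0,-0.11,0,0.1,1],
  ],
)

```text
time_s: 21.95
tcp_pos: [0.5013, -0.1738, 0.2317]
ee_rot: [[0.974, -0.225, 0.0], [-0.225, -0.974, -0.0], [0.0, 0.0, -1.0]]
wrist_force: [0.6, -0.1, -0.4]
gripper_width: 0.198
gripper_force: 30.0
```

```bash
python3 f.py
```

```text
23.45 [ 0.50113674 -0.1737758   0.23158238] [-0.01 -0.02 -0.1 ] [0.49 0.53 0.46] [-0.097  0.008 -0.001]
```

All loads are zero, so I'll release gently.

Request:
arm_command(
  deltas=[
    [0,0,0,0,0,0,0.55],
    [0,0,0,0,0,0,0.5],
    [0,0,0,0,0,0,0.45],
    [0,0,0,0,0,0,0.3],
    [0,0,0,0,0,0,0.1],
    [0,0,0,0,0,0,-0.1],
    [0,0,0,0,0,0,-0.3],
    [0,0,0,0,0,0,-0.3],
  ],
)

```text
time_s: 24.12
tcp_pos: [0.5011, -0.1738, 0.2316]
ee_rot: [[0.974, -0.225, -0.0], [-0.225, -0.974, 0.0], [-0.0, 0.0, -1.0]]
wrist_force: [-0.2, -0.8, -0.3]
gripper_width: 0.567
gripper_force: 0.0
```

Request:
arm_command(
  deltas=[
    [0,0,0,0,0,0,-0.3],
    [0,0,0,0,0,0,-0.3],
    [0,0,0,0,0,0,-0.3],
    [0,0,0,0,0,0,-0.3],
    [0,0,0,0,0,0,-0.3],
    [0,0,0,0,0,0,-0.3],
    [0,0,0,0,0,0,-0.3],
    [0,0,0,0,0,0,-0.3],
  ],
)

```text
time_s: 24.78
tcp_pos: [0.5011, -0.1738, 0.2316]
ee_rot: [[0.974, -0.225, -0.0], [-0.225, -0.974, 0.0], [-0.0, 0.0, -1.0]]
wrist_force: [0.4, 0.2, -0.2]
gripper_width: 0.652
gripper_force: 0.0
```

Request:
arm_command(
  deltas=[
    [0,0,0,0,0,-0.3,-0.3],
    [0,0,0,0,0,-0.8,-0.3],
    [0,0,0,0,0,-1.4,-0.3],
    [0,0,0,0,0,-2,-0.3],
    [0,0,0,0,0,-2.8,-0.3],
    [0,0,0,0,0,-3.8,-0.3],
    [0,0,0,0,0,-4.8,-0.3],
    [0,0,0,0,0,-6,-0.3],
  ],
)

```text
time_s: 25.45
tcp_pos: [0.5011, -0.1738, 0.2927]
ee_rot: [[0.974, -0.225, -0.0], [-0.225, -0.974, 0.0], [-0.0, 0.0, -1.0]]
wrist_force: [1.1, -0.1, -0.2]
gripper_width: 0.648
gripper_force: 0.0
```

Request:
arm_command(
  deltas=[
    [0,0,0,0,0,-1.2,-0.3],
    [0,0,0,0,0,-2.4,-0.3],
    [0,0,0,0,0,-3.6,-0.3],
    [0,0,0,0,0,-4.8,-0.3],
    [0,0,0,0,0,-6,-0.3],
    [0,0,0,0,0,-6.5,-0.3],
    [0,0,0,0,0,-6.5,-0.3],
    [0,0,0,0,0,-6.5,-0.3],
  ],
)

```text
time_s: 26.12
tcp_pos: [0.501, -0.1737, 0.3567]
ee_rot: [[0.974, -0.225, -0.0], [-0.225, -0.974, 0.0], [-0.0, -0.0, -1.0]]
wrist_force: [-0.4, 0.4, -0.8]
gripper_width: 0.65
gripper_force: 0.0
```

Run:
```python
from h import *
a=[]
for i in range(20):
    C=cam("side"); h=C[0][205:290,285:385].astype(np.int16); a.append(h)
print("change/frame in basket+dial region",[round(float(np.abs(cv2.GaussianBlur(a[i+3],(5,5),0)-cv2.GaussianBlur(a[i],(5,5),0)).max()),0) for i in range(0,17,3)])
# pointer pixels
m=a[-1][35:75,45:100]; r=(m[...,2]-np.maximum(m[...,0],m[...,1]))>50; ys,xs=np.nonzero(r); print("pointer x",xs.min()+330,xs.max()+330,"y",ys.min()+240,ys.max()+240)
cv2.imwrite("pics/f.png",crop(C,270,180,110,100,6)); print(sense()["time_s"],sense()["tcp_pos"],sense()["wrist_force"])
```

```text
change/frame in basket+dial region [7.0, 15.0, 5.0, 17.0, 13.0, 5.0]
pointer x 352 355 y 259 260
27.1167 [ 0.50119772 -0.17376091  0.35658184] [-0.09592771  1.02260996 -0.09627157]
```

I've used all ten picture views, so I'll check numerically that the basket is still, tracking fruit and pointer positions over time.

```bash
cat > w.py <<'E'
from h import *
for i in range(24):
    C=cam("side"); h=C[0][200:285,270:345].astype(float); b,g,r=h[...,0],h[...,1],h[...,2]
    def cen(w): 
        ys,xs=np.nonzero(w); return (xs.mean()+270).round(2),(ys.mean()+200).round(2),len(xs)
    if i%3==0: print(round(sense()["time_s"],2),"tomato",cen((r-g>60)&(g<b+40)),"lemon",cen((g-b>50)&(r-g<70)))
E
python3 w.py
```

```text
27.17 tomato (np.float64(313.53), np.float64(236.41), 159) lemon (np.float64(296.35), np.float64(240.53), 182)
27.32 tomato (np.float64(313.04), np.float64(235.94), 159) lemon (np.float64(296.49), np.float64(240.32), 186)
27.47 tomato (np.float64(313.57), np.float64(236.43), 159) lemon (np.float64(296.51), np.float64(240.39), 186)
27.62 tomato (np.float64(312.85), np.float64(235.73), 162) lemon (np.float64(296.27), np.float64(240.74), 183)
27.77 tomato (np.float64(313.3), np.float64(236.18), 155) lemon (np.float64(296.39), np.float64(240.56), 186)
27.92 tomato (np.float64(313.63), np.float64(236.39), 159) lemon (np.float64(296.54), np.float64(240.22), 186)
28.07 tomato (np.float64(313.11), np.float64(235.92), 160) lemon (np.float64(296.6), np.float64(240.22), 186)
28.22 tomato (np.float64(313.56), np.float64(236.34), 157) lemon (np.float64(296.36), np.float64(240.53), 184)
```

Request:
arm_command(
  deltas=[
    [0,0,0,0,0,0,-0.3],
    [0,0,0,0,0,0,-0.3],
    [0,0,0,0,0,0,-0.3],
    [0,0,0,0,0,0,-0.3],
    [0,0,0,0,0,0,-0.3],
    [0,0,0,0,0,0,-0.3],
    [0,0,0,0,0,0,-0.3],
    [0,0,0,0,0,0,-0.3],
  ],
)

```text
time_s: 28.98
tcp_pos: [0.5012, -0.1738, 0.3566]
ee_rot: [[0.974, -0.225, -0.0], [-0.225, -0.974, 0.0], [-0.0, 0.0, -1.0]]
wrist_force: [0.4, -0.4, -0.0]
gripper_width: 0.647
gripper_force: 0.0
```

```bash
python3 w.py
```

```text
29.03 tomato (np.float64(313.27), np.float64(236.2), 157) lemon (np.float64(296.43), np.float64(240.48), 183)
29.18 tomato (np.float64(313.57), np.float64(236.35), 159) lemon (np.float64(296.39), np.float64(240.49), 183)
29.33 tomato (np.float64(313.54), np.float64(236.42), 156) lemon (np.float64(296.49), np.float64(240.29), 185)Traceback (most recent call last):
  File "w.py", line 3, in <module>
    C=cam("side"); h=C[0][200:285,270:345].astype(float); b,g,r=h[...,0],h[...,1],h[...,2]
  File "h.py", line 4, in cam
    c=capture(n); f=192/np.tan(np.radians(c["fovy"]/2))
ValueError: 200 camera calls are used up
```

A residual swing of under 1 mm remains, so I'll let it die out before handing in.

Request:
arm_command(
  deltas=[
    [0,0,0,0,0,0,-0.3],
    [0,0,0,0,0,0,-0.3],
    [0,0,0,0,0,0,-0.3],
    [0,0,0,0,0,0,-0.3],
    [0,0,0,0,0,0,-0.3],
    [0,0,0,0,0,0,-0.3],
    [0,0,0,0,0,0,-0.3],
    [0,0,0,0,0,0,-0.3],
  ],
)

```text
time_s: 30.0
tcp_pos: [0.5012, -0.1738, 0.3566]
ee_rot: [[0.974, -0.225, -0.0], [-0.225, -0.974, 0.0], [-0.0, 0.0, -1.0]]
wrist_force: [0.8, -0.4, -0.6]
gripper_width: 0.652
gripper_force: 0.0
```

Request:
arm_command(
  deltas=[
    [0,0,0,0,0,0,-0.3],
    [0,0,0,0,0,0,-0.3],
    [0,0,0,0,0,0,-0.3],
    [0,0,0,0,0,0,-0.3],
    [0,0,0,0,0,0,-0.3],
    [0,0,0,0,0,0,-0.3],
    [0,0,0,0,0,0,-0.3],
    [0,0,0,0,0,0,-0.3],
  ],
)

```text
time_s: 30.67
tcp_pos: [0.5012, -0.1738, 0.3566]
ee_rot: [[0.974, -0.225, -0.0], [-0.225, -0.974, 0.0], [-0.0, 0.0, -1.0]]
wrist_force: [-0.0, -0.4, -0.1]
gripper_width: 0.648
gripper_force: 0.0
```

Request:
arm_command(
  deltas=[
    [0,0,0,0,0,0,-0.3],
    [0,0,0,0,0,0,-0.3],
    [0,0,0,0,0,0,-0.3],
    [0,0,0,0,0,0,-0.3],
    [0,0,0,0,0,0,-0.3],
    [0,0,0,0,0,0,-0.3],
    [0,0,0,0,0,0,-0.3],
    [0,0,0,0,0,0,-0.3],
  ],
)

```text
time_s: 31.33
tcp_pos: [0.5012, -0.1738, 0.3566]
ee_rot: [[0.974, -0.225, -0.0], [-0.225, -0.974, 0.0], [-0.0, 0.0, -1.0]]
wrist_force: [-0.4, 0.7, -0.7]
gripper_width: 0.652
gripper_force: 0.0
```

Request:
arm_command(
  deltas=[
    [0,0,0,0,0,0,-0.3],
    [0,0,0,0,0,0,-0.3],
    [0,0,0,0,0,0,-0.3],
    [0,0,0,0,0,0,-0.3],
    [0,0,0,0,0,0,-0.3],
    [0,0,0,0,0,0,-0.3],
    [0,0,0,0,0,0,-0.3],
    [0,0,0,0,0,0,-0.3],
  ],
)

```text
time_s: 32.0
tcp_pos: [0.5012, -0.1738, 0.3566]
ee_rot: [[0.974, -0.225, -0.0], [-0.225, -0.974, 0.0], [-0.0, 0.0, -1.0]]
wrist_force: [-0.6, -0.7, 0.8]
gripper_width: 0.652
gripper_force: 0.0
```

Request:
arm_command(
  deltas=[
    [0,0,0,0,0,0,-0.3],
    [0,0,0,0,0,0,-0.3],
    [0,0,0,0,0,0,-0.3],
    [0,0,0,0,0,0,-0.3],
    [0,0,0,0,0,0,-0.3],
    [0,0,0,0,0,0,-0.3],
    [0,0,0,0,0,0,-0.3],
    [0,0,0,0,0,0,-0.3],
  ],
)

```text
time_s: 32.67
tcp_pos: [0.5012, -0.1738, 0.3566]
ee_rot: [[0.974, -0.225, -0.0], [-0.225, -0.974, 0.0], [-0.0, 0.0, -1.0]]
wrist_force: [-0.4, -0.4, -0.3]
gripper_width: 0.648
gripper_force: 0.0
```

Request:
arm_command(
  deltas=[
    [0,0,0,0,0,0,-0.3],
    [0,0,0,0,0,0,-0.3],
    [0,0,0,0,0,0,-0.3],
    [0,0,0,0,0,0,-0.3],
    [0,0,0,0,0,0,-0.3],
    [0,0,0,0,0,0,-0.3],
    [0,0,0,0,0,0,-0.3],
    [0,0,0,0,0,0,-0.3],
  ],
)

```text
time_s: 33.33
tcp_pos: [0.5012, -0.1738, 0.3566]
ee_rot: [[0.974, -0.225, -0.0], [-0.225, -0.974, 0.0], [-0.0, 0.0, -1.0]]
wrist_force: [0.1, -0.2, -0.6]
gripper_width: 0.648
gripper_force: 0.0
```

```bash
python3 -c "
from station import finish_job; print(finish_job())"
```

```text
the job is handed in; nothing more can be done
None
```

The basket hangs on the scale's hook, released only once the wrist force read about zero and handed in at about 33 s; the camera calls ran out at 29 s with about 1 mm of sway left, so the last 4 s of settling went unseen.

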